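# Show the cup to the video class through the tablet's clip-on mirror

## Task

The cooking class on the tablet's video call wants to look into the espresso cup: swing the mirror clip over the tablet's top edge until it snaps down onto it, then tilt the sprung mirror by its orange side grip until the tablet's camera sees the mouth of the cup in the middle of its picture. Finish while still holding the mirror at that angle by the grip, because it springs shut when let go; leave the cup and everything else where they stand.

Things in the scene. Friction and masses are not known exactly. Their poses are not given: they have to be found in the camera images.
- stand: aluminium desk stand with a black tablet, fixed. Origin: under its foot on the worktop (foot 150 x 170 mm, 60 mm to the front, 90 mm to the back of it); the screen looks along its -x, y runs along the tablet's width, z is up. The tablet (208 wide, 128 high, 8 mm thick) leans back 10 degrees (0.175 rad, top towards +x); its top edge is 150 mm above the worktop.
- clip (a joint): steel clip arm that carries the mirror, hinged behind the tablet's top edge. 0 = thrown back, standing up (the start); 1.65 rad = snapped down on the top edge, the mirror before the camera (a negative turn about the stand's y). An over-centre spring (dead centre 0.45 rad) drives it to the nearer end: about 0.4 N m at 0, 0.6 N m holding it down.
- clip_hinge (a point): the axis of the clip arm (along the stand's y), on the tablet's middle plane behind its top edge. The mirror's hinge lies 44.2 mm from it; with the clip down, 42.6 mm to the stand's -x and 12.1 mm higher.
- mirror (a joint): angle of the mirror on the end of the clip arm, positive turn about the stand's y. 0 = folded in at its stop: with the clip down it hangs parallel to the screen, 17.5 mm before the camera, silvered side to the camera; growing values raise its free lower edge away from the screen (end 1.45 rad). A spring (0.03 N m at 0, 0.11 N m at 1.2 rad) folds it back to 0.
- mirror_hinge (a point): the mirror's hinge axis (along the stand's y), middle of its length; the silvered plane contains this axis. The mirror in its black frame is 74 mm wide (stand y), reaches 71 mm from the hinge and is 5 mm thick.
- mirror_grip: orange round bar, 12 mm thick, 38 mm long along the stand's y: the mirror's side grip, pinched from above, fingers closing along the stand's x; it may turn between them. Origin: middle of the bar, 50 mm from the mirror's hinge axis on a crank, 76 mm to the stand's +y of its middle plane. Clip back: at the top, 245 mm up. Clip down, mirror at 0: it points to -x, 10 degrees upwards, from the hinge.
- lens (a point): the tablet's camera, in the middle of the upper rim of the screen (stand's middle plane). It looks straight out of the screen: along the stand's -x, 10 degrees (0.175 rad) upwards. With the clip down, the mirror's hinge axis lies 16 mm beside this line, on its upper side.
- sight (a point): the camera's line of sight after the mirror, as a frame: origin = the camera's image in the mirror, z = the middle of the reflected view (what lies on z is in the middle of the picture), x up or down the picture, y across it. True with the clip down. It turns twice as far as the mirror, the same way: at mirror angle a the view dips 180 degrees - 2a from the way the lens looks.
- espresso_cup: small espresso cup, dark grey above and cream below, 60 mm across, 53 mm tall, one handle; stands in front of the tablet, 8 to 18 cm from the stand's origin, about on its middle plane. Origin: on the worktop under the middle of cup and handle together; the handle points along its -y.
- cup_mouth (a point): middle of the mouth of the espresso cup, 52 mm above the worktop, 12 mm to the cup's +y of its origin
- egg_timer: bystander: a cream wind-up egg timer, 64 mm across, 54 mm tall; origin: middle of its underside
- pepper_shaker: bystander: a glass pepper shaker with a grey top, 44 mm across, 90 mm tall; origin: middle of its underside
- spice_jar_5: bystander: a glass spice jar with a green lid, 46 mm across, 106 mm tall; origin: middle of its underside
- tea_light: bystander: a small tea light in a metal cup, 38 mm across, 15 mm tall; origin: middle of its underside
- teaspoon: bystander: a steel teaspoon, 127 x 30 x 6 mm, lying flat; origin: middle of its underside

How it is judged:
By the outcome, as a careful person would: the job done as asked, in the order asked, and still so for the second after the job is handed in, while the arm keeps its last pose, push and grip.
It also fails if it takes over 42 s, if anything falls off the work surface, if the arm or the gripper's body presses on something with over 40 N, if the wrist force passes 120 N, or if a joint passes its speed limit or range.

## Robot

A 7-joint arm with a two-finger parallel gripper is mounted at the origin on a cart in front of the work surface, level with it; the furniture and walls round the work are solid. World frame = base frame: x ahead of the robot, y to its left, z up, the work surface at z = 0. Lengths are in m, angles in rad, forces in N, time in s.
With the tool pointing down it reaches from about 0.425 to 0.925 m from the base axis. Payload 6.8 kg.
Tool frame: the origin (TCP) lies on the front face of the gripper's body, between the roots of the fingers; the fingertips stand 73 mm ahead of it and the grasp point (between the pads) lies 54 mm ahead of it (env.nose_length is the distance from the TCP to the fingertips, in m); z points along the fingers, y is the line along which they close (so a half turn about z gives the same grasp; the last joint's range is limited). The gripper opens to 85 mm and grips with 20 to 120 N. Pads are 22 mm wide; open, the fingers measure 114 mm over their backs; the gripper's body (76 mm by 85 mm) begins 54 mm behind the grasp point. The pads swing forward as they close: fully open they stand 13 mm farther back than shut.
Start: joints at [1.002, 0.477, 0.022, 1.555, -0.011, 1.109, -0.083], TCP at [0.3, -0.605, 0.304] pointing down, gripper open.
Joint ranges: [-2.96, 2.96], [-0.34, 2.1], [-1.41, 1.46], [0.24, 2.44], [-1.37, 4.51], [0.17, 1.92], [-2.96, 2.96]. Speed limits (rad/s): [2.39, 2.39, 3.14, 3.14, 3.14, 3.14, 3.14].

## Interface

Orientations are given as a unit quaternion [w, x, y, z].
In Python, from cell import env, kin, camera, calibration, job gives the robot as it stands. The module is installed in compiled form; this text tells all that it offers. Calls block until the motion is done:
- env.reach(position, orientation): joint-space move of the TCP to a pose.
- env.movel(position, velocity=0.15, rot=None, stop_force=None): straight line of the TCP; rot=None keeps the orientation; velocity is the mean speed in m/s. With stop_force (N) it stops when the force on the tool has changed by that much, and returns True; else False.
- env.goto_joints(angles): joint-space move.
- env.grip(opening, f_grip=None): finger opening in m; f_grip is the grip in N (None keeps the last); returns when the fingers have stopped.
- env.dwell(seconds).
- kin.inverse_kinematics(position, orientation): joint angles nearest the present ones, or None.
- env.get_state(): the state.
- camera(name): name is "side" or "top"; returns (picture, depth): 420x560x3 uint8, blue, green, red; 420x560 float32, m along the optical axis (not along the pixel's ray), 0 where there is no reading.
- calibration(name): a dict with "fx", "fy", "cx", "cy" (pixels), "rvec" (rotation vector, rad) and "tvec" (3), from world to camera coordinates, as OpenCV has them. Camera axes: x right, y down, z forward; pixel columns grow to the right and rows downward; lengths in m; the calibration is good to about 2 mm. A picture is of the moment at which its call begins. calibration takes no time and is no camera call.
A pose or a line that the arm cannot do raises env.PlanningError and nothing moves.
- job.job_done(): hands the job in; it is judged then, once.
The state is a dict: "time": time; "qpos": joint angles; "joint_velocities": joint speeds; "joint_torque": joint torques, N m; "tcp_pos": TCP position; "orientation": TCP orientation; "force": force on the tool from outside, world axes, zero at the start; "torque": the same for the moment, N m; "opening": finger opening in m; "gripper_force": force on a finger pad.
Only numpy, scipy, OpenCV 4.12 (cv2) and the standard library are available. Lean on these libraries where they do the work, as an engineer would, in place of code of your own. Each camera call takes 0.05 s, during which the arm holds its last target. There are 200 camera calls.

## Working session

There is one attempt and no reset: what is moved stays moved. The work goes in short steps, each a Python script; the robot and the scene stay as the last script left them, time stands still between calls to the robot, and variables do not carry over. Pictures are saved under pics/ and viewed, at most 10 in all, crops included, and the job is handed in when it is done.

```bash
mkdir -p pics; cat > h.py <<'E'
import numpy as np, cv2
from cell import env, kin, camera, calibration, job
def snap(n,f=None):
    im,d=camera(n)
    if f: cv2.imwrite('pics/'+f,im)
    return im,d
def pts(n,d):
    c=calibration(n);R=cv2.Rodrigues(np.array(c['rvec'],float))[0];t=np.array(c['tvec'],float).ravel()
    v,u=np.mgrid[:d.shape[0],:d.shape[1]]
    p=np.dstack([(u-c['cx'])/c['fx']*d,(v-c['cy'])/c['fy']*d,d])
    w=(p-t)@R; w[d<=0]=np.nan
    return w
E
python3 - <<'E'
from h import *
for n in('side','top'):
    im,d=snap(n,n+'0.png');np.save(n+'0.npy',d)
    c=calibration(n);R=cv2.Rodrigues(np.array(c['rvec'],float))[0]
    print(n,c['fx'],-R.T@np.array(c['tvec']).ravel(),R[2],(d>0).mean())
s=env.get_state();print(s['time'],s['orientation'],s['tcp_pos'])
E
```

```text
side 533.8365629684129 [-0.09825601  0.1045292   0.91241493] [ 0.66123917 -0.06057694 -0.74772534] 0.9958971088435374
top 457.4360147293181 [0.37287477 0.03045951 1.11882307] [ 0.180875    0.02035679 -0.9832954 ] 0.9957568027210885
0.1 [-7.72019444e-04  9.73566859e-01  2.28400781e-01 -2.40102892e-04] [ 0.29997332 -0.60422893  0.30304665]
```

View pics/side0.png

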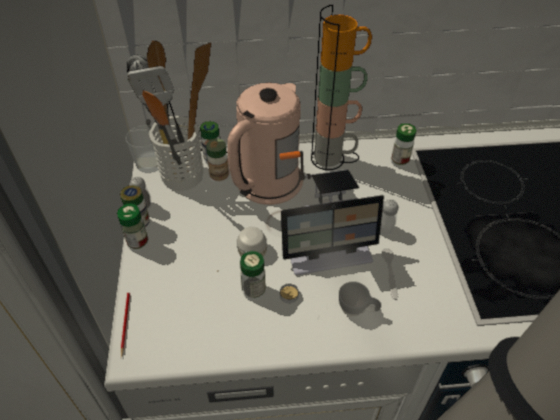

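View pics/top0.png

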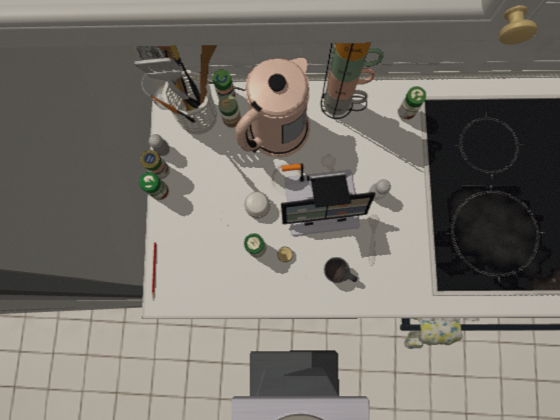

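Both views show the tablet at side (332,230) / top (328,208), the clip and mirror standing up behind it at top (330,190), and the orange grip at side (290,155) / top (291,168). The cup is at top (337,270), with its handle to the lower right.

```bash
cat > m.py <<'E'
from h import *
def orange(im,d,n,box):
    hsv=cv2.cvtColor(im,cv2.COLOR_BGR2HSV);m=cv2.inRange(hsv,(5,150,120),(18,255,255))>0
    k=np.zeros_like(m);k[box[1]:box[3],box[0]:box[2]]=1;return m&k
if __name__=='__main__':
  for n,b in(('side',(270,140,306,172)),('top',(275,155,308,180))):
    im=cv2.imread(f'pics/{n}0.png');d=np.load(n+'0.npy');w=pts(n,d)
    m=orange(im,d,n,b);p=w[m];v,u=np.nonzero(m)
    print(n,'orange',m.sum(),u.min(),u.max(),v.min(),v.max(),np.nanmedian(p,0),np.nanpercentile(p,5,0),np.nanpercentile(p,95,0))
    x,y,z=w[...,0],w[...,1],w[...,2]
    # tablet top edge: points z .12-.153 within tablet box
    hb=(slice(185,265),slice(275,390)) if n=='side' else (slice(185,230),slice(275,380))
    q=w[hb].reshape(-1,3);q=q[(q[:,2]>.03)&(q[:,2]<.156)]
    # screen plane fit
    c=np.nanmedian(q,0)
    for i in range(15):
        U,S,V=np.linalg.svd(q-q.mean(0),full_matrices=False);nn=V[2]
        r=(q-q.mean(0))@nn;q=q[abs(r)<max(.004,1.5*r.std())]
    nn=nn*(-np.sign(nn[0]));print('plane',len(q),nn,'lean',np.degrees(np.arcsin(nn[2])),'yaw',np.degrees(np.arctan2(-nn[1],-nn[0])))
    print(' mean',q.mean(0),'zrange',np.percentile(q[:,2],[1,99]))
    yw=np.arctan2(-nn[1],-nn[0]);ey=np.array([-np.sin(yw),np.cos(yw)]);ex=np.array([np.cos(yw),np.sin(yw)])
    l=q[:,:2]@ey;print(' y extents',np.percentile(l,[0.5,99.5]),'mid',np.percentile(l,[0.5,99.5]).mean())
    t=q[q[:,2]>np.percentile(q[:,2],95)];print(' top',t.mean(0),(t[:,:2]@ex).mean())
    # highest: mirror
    hb=(slice(160,215),slice(300,370)) if n=='side' else (slice(165,215),slice(300,360))
    q=w[hb].reshape(-1,3);q=q[q[:,2]>.165];print('mirror',len(q),q.mean(0),q.min(0),q.max(0),'l',np.percentile(q[:,:2]@ey,[1,99]),'ex',np.percentile(q[:,:2]@ex,[1,99]))
    # cup
    hb=(slice(275,320),slice(335,385)) if n=='side' else (slice(255,290),slice(320,362))
    q=w[hb].reshape(-1,3);g=q[(q[:,2]>.046)&(q[:,2]<.058)];print('cup rim',len(g),np.percentile(g,[2,98],0),g.mean(0),g[:,2].max())
    (cx,cy),r=cv2.minEnclosingCircle((g[:,:2]*1000).astype(np.float32));print(cx,cy,r)
    big=im[150:320,240:400] if n=='side' else im[150:300,260:400];cv2.imwrite(f'pics/{n}0c.png',cv2.resize(big,None,fx=3.5,fy=3.5,interpolation=cv2.INTER_CUBIC))
E
python3 m.py; python3 -c "
import cv2,numpy as np
a=cv2.imread('pics/side0c.png');b=cv2.imread('pics/top0c.png')
a=cv2.resize(a,(400,425));b=cv2.resize(b,(397,425));cv2.imwrite('pics/c0.png',np.hstack([a,b]))"
```

```text
side orange 87 280 299 151 157 [0.63008394 0.01903489 0.24796439] [0.62641715 0.00248965 0.24457946] [0.63486933 0.03469023 0.25044985]
plane 4754 [-0.97813241 -0.10755381  0.17801453] lean 10.254133002793418 yaw 6.274939618753319
 mean [ 0.57609249 -0.06283042  0.0953477 ] zrange [0.03158665 0.15223011]
 y extents [-0.22932798 -0.02455753] mid -0.12694275383224626
 top [ 0.5870344  -0.06060321  0.15115205] 0.5768934904801217
mirror 932 [ 0.59503604 -0.0562091   0.20876055] [ 0.55654782 -0.10275091  0.16507393] [ 0.63302509 -0.0012784   0.23255725] l [-0.16321813 -0.07143707] ex [0.54954195 0.62312134]
cup rim 341 [[ 0.41261569 -0.13110508  0.04625441]
 [ 0.47072291 -0.06015834  0.05545845]] [ 0.43776813 -0.09686996  0.05118104] 0.05632368463513436
437.42144775390625 -97.38894653320312 39.945106506347656
top orange 94 282 300 164 170 [0.63276104 0.01846425 0.24708681] [0.62840472 0.00263977 0.2439656 ] [0.63865839 0.03431445 0.25050425]
plane 1603 [-0.97704755 -0.10806176  0.18357759] lean 10.578214214826547 yaw 6.311280154784624
 mean [ 0.57679071 -0.06139845  0.09323517] zrange [0.03109225 0.15213961]
 y extents [-0.22918307 -0.02397705] mid -0.1265800614099811
 top [ 0.58859065 -0.05391999  0.15121955] 0.5790959727042253
mirror 1227 [ 0.59797533 -0.05797411  0.20800086] [ 0.55791877 -0.10207959  0.19112052] [0.6363314  0.00076796 0.24948113] l [-0.1633741  -0.07091129] ex [0.55171118 0.62797885]
cup rim 196 [[ 0.4147086  -0.12968549  0.04647098]
 [ 0.472228   -0.05818795  0.0545805 ]] [ 0.43943929 -0.09746053  0.05082033] 0.05543444941461223
439.52606201171875 -96.5333251953125 39.59760665893555
```

View pics/c0.png

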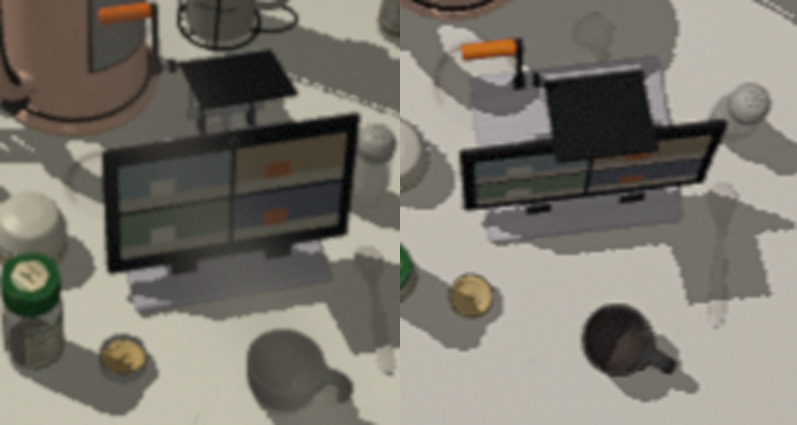

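```bash
cat > geo.py <<'E'
from h import *
yaw=np.radians(6.29);ex=np.array([np.cos(yaw),np.sin(yaw)]);ey=np.array([-ex[1],ex[0]])
L0=-0.1268
def W(e,l,z): return np.r_[ex*e+ey*(L0+l),z]
def S(p): p=np.asarray(p);return np.stack([p[...,:2]@ex,p[...,:2]@ey-L0,p[...,2]],-1)
def ry(v,a): return np.array([v[0]*np.cos(a)+v[1]*np.sin(a),-v[0]*np.sin(a)+v[1]*np.cos(a)])
H=np.array([.604,.153]);M1=np.array([-.0426,.0121]);t=np.radians(10)
G1=.05*np.array([-np.cos(t),np.sin(t)])
def grip(c,a): # grip centre (e,z) at clip angle c, mirror a
    return H+ry(M1+ry(G1,a),1.65-c)
LENS=H+M1-.0175*np.array([-np.cos(t),np.sin(t)])-.016*np.array([np.sin(t),np.cos(t)])
def miss(a,cup):  # signed angle of cup off the reflected view
    M=H+M1;n=ry(np.array([-np.cos(t),np.sin(t)]),a)
    I=LENS-2*((LENS-M)@n)*n;d=np.array([-np.cos(t),np.sin(t)]);d=d-2*(d@n)*n
    v=cup-I;return np.arctan2(d[0]*v[1]-d[1]*v[0],d@v)
E
python3 - <<'E'
from geo import *
from scipy.optimize import brentq
for n,hb in(('side',(slice(275,320),slice(335,385))),('top',(slice(255,290),slice(320,362)))):
    w=pts(n,np.load(n+'0.npy'));q=w[hb].reshape(-1,3);g=q[(q[:,2]>.046)&(q[:,2]<.058)]
    c=np.array([.4425,-.089])
    for i in range(5):
        k=g[np.linalg.norm(g[:,:2]-c,axis=1)<.0325]
        (x,y),r=cv2.minEnclosingCircle((k[:,:2]*1000).astype(np.float32));c=np.array([x,y])/1000
    print(n,'cup',c,r,S(np.r_[c,.052]))
    s=S(w.reshape(-1,3));f=s[(s[:,2]>.18)&(abs(s[:,1]-.076)<.06)&(s[:,0]>.64)&(s[:,0]<.8)]
    for z0 in(.18,.21,.24,.27):
        k=f[(f[:,2]>z0)];print(z0,len(k),k[:,0].min() if len(k) else None)
    k=f[np.argsort(f[:,0])[:3]];print(k)
cup=S(np.r_[.4425,-.089,.052])[[0,2]]
a=brentq(miss,.7,1.44,args=(cup,));print('a',a,LENS,grip(0,0),grip(1.65,0),grip(1.65,a))
for q in([0,np.cos(np.radians(48.145)),np.sin(np.radians(48.145)),0],[0,np.cos(np.radians(41.855)),-np.sin(np.radians(41.855)),0]):
    for e,z in(grip(0,0)+[0,.05],grip(0,0),grip(1.65,0),grip(1.65,a)):
        print(kin.inverse_kinematics(W(e,.076,z+.054),np.array(q)))
E
```

```text
side cup [ 0.44145743 -0.09072987] 32.240989685058594 [ 0.42885946 -0.01175012  0.052     ]
0.18 2122 0.7392434562522553
0.21 1557 0.7393595688031356
0.24 841 0.7471386911647677
0.27 0 None
[[0.73924346 0.07335083 0.20855218]
 [0.73935957 0.07332756 0.21106982]
 [0.73946557 0.07953527 0.20677743]]
top cup [ 0.44256949 -0.08957951] 32.131229400634766 [ 0.43009086 -0.01072853  0.052     ]
0.18 4919 0.640006879964874
0.21 4666 0.640006879964874
0.24 4072 0.640006879964874
0.27 3127 0.640006879964874
[[0.64000688 0.03074468 0.72358246]
 [0.64000769 0.09727412 0.680824  ]
 [0.64000953 0.08768667 0.69526154]]
a 1.08179714689504 [0.57585576 0.14630423] [0.63198375 0.24290815] [0.51215961 0.17378241] [0.54593455 0.21264808]
[ 0.28738128  0.43295318 -0.56961779  1.57899735  0.24505014  1.20173383
 -0.21939068]
[ 0.28450621  0.47607791 -0.56670024  1.63575661  0.27808655  1.11125733
 -0.2463778 ]
[ 0.32120417  0.35947967 -0.54680517  1.98012456  0.24259222  0.86554878
 -0.24599666]
[ 0.31896331  0.36391725 -0.55558416  1.8692918   0.22932185  0.97175287
 -0.22782403]
[-0.91297014  0.69782903  1.27613289  1.66038626 -0.68902141  1.31355179
 -2.54454352]
[-0.9045715   0.77159312  1.27259139  1.71681791 -0.77584324  1.25877785
 -2.47814979]
[-1.03342402  0.67118682  1.28122976  2.05972951 -0.7755118   1.01857934
 -2.38297175]
[-1.01336906  0.65263029  1.28207633  1.94963131 -0.71224801  1.09900763
 -2.45819193]
```

```bash
python3 - <<'E'
from h import *
w=pts('top',np.load('top0.npy'))
for u in(120,280,330,420):
    for v in(0,8,16,24,32,36,40,44): print(u,v,w[v,u].round(3),end=' ')
    print()
w=pts('side',np.load('side0.npy'))
f=w.reshape(-1,3);k=f[f[:,2]>.35];print(len(k),k.min(0),k.max(0)); print(w[0,::60].round(2))
E
```

```text
120 0 [0.694 0.208 0.677] 120 8 [0.651 0.188 0.725] 120 16 [0.644 0.188 0.723] 120 24 [0.639 0.19  0.717] 120 32 [0.64  0.195 0.702] 120 36 [0.641 0.198 0.695] 120 40 [0.64  0.2   0.689] 120 44 [0.64  0.203 0.681] 
280 0 [0.657 0.034 0.724] 280 8 [0.649 0.034 0.724] 280 16 [0.642 0.034 0.722] 280 24 [0.64  0.034 0.711] 280 32 [0.639 0.034 0.699] 280 36 [0.64  0.034 0.69 ] 280 40 [0.641 0.034 0.682] 280 44 [0.951 0.039 0.16 ] 
330 0 [ 0.657 -0.014  0.723] 330 8 [ 0.647 -0.014  0.725] 330 16 [ 0.642 -0.014  0.72 ] 330 24 [ 0.641 -0.015  0.709] 330 32 [ 0.64  -0.016  0.697] 330 36 [ 0.641 -0.017  0.688] 330 40 [ 0.641 -0.018  0.681] 330 44 [ 0.953 -0.076  0.153] 
420 0 [ 0.655 -0.1    0.723] 420 8 [ 0.646 -0.099  0.724] 420 16 [ 0.641 -0.1    0.719] 420 24 [ 0.64  -0.104  0.708] 420 32 [ 0.64  -0.108  0.694] 420 36 [ 0.64  -0.11   0.686] 420 40 [ 0.641 -0.112  0.678] 420 44 [ 0.951 -0.282  0.151] 
32139 [ 0.01588581 -0.59930243  0.35000053] [0.96278386 0.43155016 0.60208975]
[[ 0.55  0.38  0.6 ]
 [ 0.76  0.38  0.5 ]
 [ 0.95  0.33  0.4 ]
 [ 0.95  0.21  0.39]
 [ 0.95  0.09  0.38]
 [ 0.95 -0.04  0.38]
 [ 0.95 -0.16  0.37]
 [ 0.95 -0.29  0.37]
 [ 0.95 -0.42  0.36]
 [ 0.95 -0.56  0.36]]
```

```bash
cat >> geo.py <<'E'
Q=np.array([0,np.cos(np.radians(48.145)),np.sin(np.radians(48.145)),0])
def mv(e,z,v=.15,l=.076,**k): return env.movel(W(e,l,z+.054),velocity=v,rot=Q,**k)
def st():
    s=env.get_state();g=S(s['tcp_pos'])-[0,0,.054]
    print('t',round(s['time'],2),'g',g.round(4),'F',np.round(s['force'],1),'op',round(s['opening'],4),'gf',np.round(s['gripper_force'],1))
E
python3 - <<'E'
from geo import *
env.reach(W(.47,.076,.40),Q);st()
env.grip(.034,25)
g=grip(0,0)-[.002,0]
mv(g[0],g[1]+.035,.25);st()
snap('side','side1.png')
snap('top','top1.png')
a=cv2.imread('pics/side1.png')[100:280,200:420];b=cv2.imread('pics/top1.png')[60:240,220:440]
cv2.imwrite('pics/c1.png',cv2.resize(np.hstack([a,b]),(800,327)))
E
```

```text
t 2.38 g [0.4701 0.0747 0.3457] F [-0.2  0.2 -0. ] op 0.0855 gf 0.0
t 3.77 g [0.6294 0.0762 0.2783] F [0.7 0.6 0.4] op 0.0339 gf 0.0
```

View pics/c1.png

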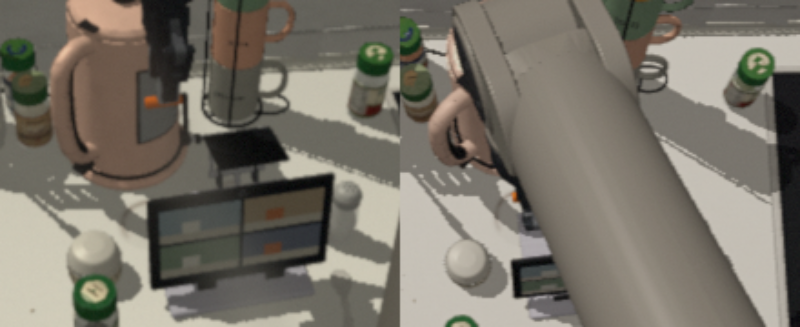

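The fingers stand over the orange bar (c1 at about (155,100)), clear of the crank at its right and of the kettle. Next I go down and pinch.

```bash
python3 - <<'E'
from geo import *
g=grip(0,0)-[.002,0]
print(mv(g[0],g[1],.08,l=.078,stop_force=8));st()
env.grip(0.0,25);st()
snap('side','side2.png')
E
```

```text
False
t 4.46 g [0.63   0.0781 0.2425] F [-0.2  0.3  0.4] op 0.0341 gf 0.0
t 4.78 g [0.6305 0.0781 0.2435] F [ 2.9 -0.  -0. ] op 0.0106 gf 24.4
```

```bash
python3 - <<'E'
from geo import *
for i in range(1,9):
    c=1.0*i/8;a=min(.4,.1*i)
    g=grip(c,a)
    if mv(g[0],g[1],.10,l=.078,stop_force=20): print('STOP',i,c);st();break
    st()
snap('side','side3.png')
E
```

```text
t 5.08 g [0.626  0.078  0.2451] F [ 4.4  0.2 -2.8] op 0.0111 gf 24.5
t 5.33 g [0.6194 0.0782 0.2466] F [5.3 2.3 1.3] op 0.0112 gf 24.5
t 5.58 g [0.613  0.0784 0.2475] F [4.6 2.1 3.4] op 0.011 gf 24.7
t 5.83 g [0.6064 0.0786 0.2477] F [4.3 0.6 6.4] op 0.0113 gf 24.9
t 6.09 g [0.5937 0.0787 0.2468] F [1.  2.  6.6] op 0.0105 gf 25.1
t 6.36 g [0.5794 0.0781 0.2425] F [-6.1 -0.4 -1.2] op 0.011 gf 24.7
t 6.62 g [0.5681 0.0769 0.2369] F [ -2.4  -0.8 -14.8] op 0.011 gf 24.3
t 6.89 g [0.5597 0.0769 0.234 ] F [  1.3  -4.6 -17.9] op 0.011 gf 24.3
```

```bash
python3 - <<'E'
from geo import *
print(grip(1,.4),grip(.875,.4),grip(.75,.4));st()
im,d=snap('side');snap('side');st()
cv2.imwrite('pics/c3.png',cv2.resize(im[120:280,220:420],(800,640))[:600])
E
```

```text
[0.56044032 0.23544593] [0.57105911 0.24023345] [0.58219193 0.24365972]
t 6.94 g [0.5601 0.077  0.2344] F [  1.4  -4.  -15.7] op 0.0109 gf 24.3
t 7.04 g [0.5605 0.077  0.2349] F [  1.6  -4.  -17.9] op 0.0107 gf 24.3
```

View pics/c3.png

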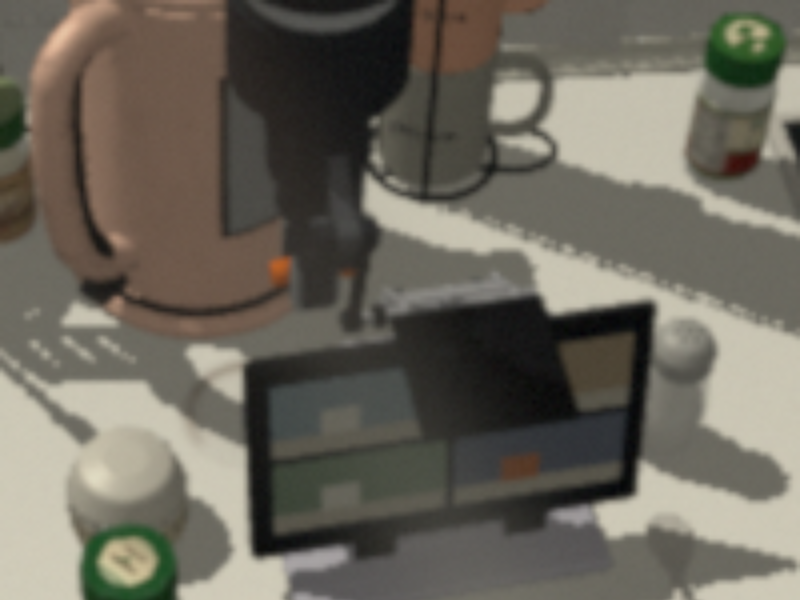

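The clip is past dead centre: its mirror hangs over the screen (c3 about (490,370)) and the spring pulls the grip down. With the mirror bent open, the clip can settle straight into its seat while I lower towards the final angle.

```bash
python3 - <<'E'
from geo import *
g0=np.array([.5605,.235]);g1=grip(1.65,1.08)
for s in np.linspace(.2,1,5):
    g=g0+(g1-g0)*s
    if mv(g[0],g[1],.05,l=.077,stop_force=25): print('STOP')
    st()
env.dwell(.3);st()
w=[]
im,d=snap('side');t,dt=snap('top')
np.save('side4.npy',d);cv2.imwrite('pics/side4.png',im)
cv2.imwrite('pics/c4.png',cv2.resize(im[150:270,240:400],(800,600)))
E
```

```text
t 7.31 g [0.5572 0.077  0.2302] F [ -0.6  -4.4 -16. ] op 0.0109 gf 24.5
t 7.57 g [0.5544 0.077  0.2258] F [ -0.6  -2.6 -14.3] op 0.0107 gf 24.5
t 7.83 g [0.5518 0.077  0.2214] F [  0.4  -2.5 -14.6] op 0.0107 gf 24.5
t 8.08 g [0.5492 0.077  0.2172] F [  2.5  -2.4 -13.6] op 0.011 gf 24.6
t 8.34 g [0.5474 0.0779 0.2147] F [1.3 0.9 0.7] op 0.0111 gf 25.9
t 8.64 g [0.5469 0.078  0.2139] F [1.8 4.4 5.7] op 0.0109 gf 26.4
```

View pics/c4.png

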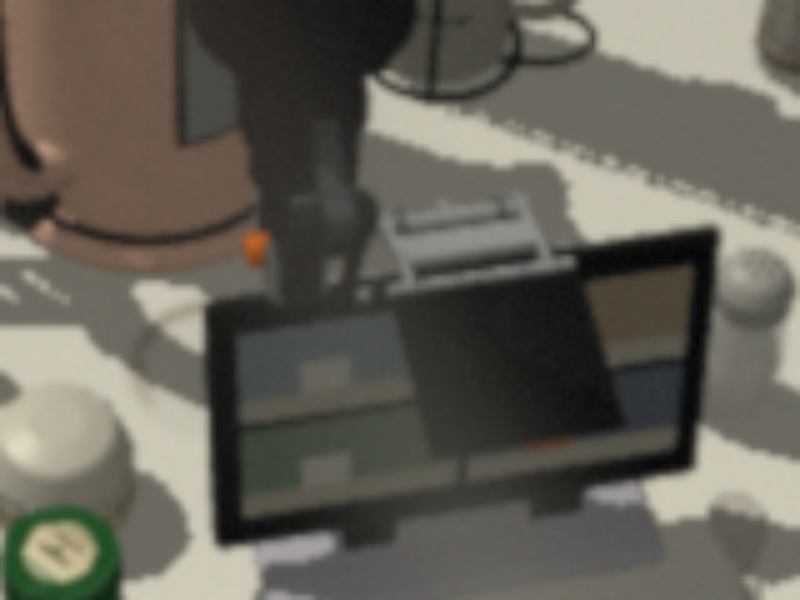

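The clip arm lies flat on the top edge (c4 (465,240)), with the mirror raised below it and the grip held at (260,248). The pull vanished as the clip seated. Next I measure the mirror's tilt from the depth.

```bash
cat > tilt.py <<'E'
from geo import *
from scipy.optimize import brentq
def tilt(n,im,d,cup=np.array([.4300,.052])):
    s=S(pts(n,d)).reshape(-1,3)
    k=s[(abs(s[:,1])<.033)&(s[:,0]>.47)&(s[:,0]<.557)&(s[:,2]>.115)&(s[:,2]<.175)]
    sl=None;m=np.ones(len(k),bool)
    for i in range(10):
        A=np.c_[k[:,0],k[:,1],np.ones(len(k))][m];c=np.linalg.lstsq(A,k[m,2],rcond=None)[0]
        r=k[:,2]-np.c_[k[:,0],k[:,1],np.ones(len(k))]@c;m=abs(r)<max(.003,2*r[m].std())*(1 if i<5 else .8)
    q=k[m];el=np.degrees(np.arctan2(1,-c[0]))  # normal (-c0,1)
    print(n,len(q),'slope',np.degrees(np.arctan(c[:2])),'a',np.radians(el-10),'e',np.percentile(q[:,0],[1,99]),'z',np.percentile(q[:,2],[1,99]),'z@e=.53',c@[.53,0,1],'rms',r[m].std())
    return np.radians(el-10)
E
python3 - <<'E'
from tilt import *
im,d=snap('side');tilt('side',im,d)
im,d=snap('top');tilt('top',im,d)
cup=np.array([.43,.052])
print('want',brentq(miss,.7,1.44,args=(cup,)),[brentq(miss,.7,1.44,args=(cup+x,)) for x in([.002,0],[0,.002])],'H+M1',H+M1)
st()
E
```

```text
side 999 slope [15.72212659 -0.02163799] a 1.670666275948497 e [0.49070797 0.55538098] z [0.14974701 0.16958828] z@e=.53 0.16191601768324845 rms 0.0011966073822782103
  ret = _var(a, axis=axis, dtype=dtype, out=out, ddof=ddof,
  arrmean = um.true_divide(arrmean, div, out=arrmean,
  ret = ret.dtype.type(ret / rcount)
Traceback (most recent call last):
  File "tilt.py", line 11, in tilt
    print(n,len(q),'slope',np.degrees(np.arctan(c[:2])),'a',np.radians(el-10),'e',np.percentile(q[:,0],[1,99]),'z',np.percentile(q[:,2],[1,99]),'z@e=.53',c@[.53,0,1],'rms',r[m].std())
                                                                                  ~~~~~~~~~~~~~^^^^^^^^^^^^^^^
IndexError: index -1 is out of bounds for axis 0 with size 0
```

```bash
sed -i 's/np.arctan2(1,-c\[0\])/np.arctan2(1,c[0])/; s/<.557)/<.545)/' tilt.py; python3 - <<'E'
from tilt import *
for i in range(2):
    im,d=snap('side');tilt('side',im,d)
cup=np.array([.43,.052])
print('want',brentq(miss,.7,1.44,args=(cup,)),[brentq(miss,.7,1.44,args=(cup+x,)) for x in([.002,0],[0,.002])])
st()
E
```

```text
side 828 slope [15.91721541 -0.31258383] a 1.1184555850285027 e [0.49078861 0.54435614] z [0.14957153 0.16690498] z@e=.53 0.1617082586969983 rms 0.0011940904538666143
side 832 slope [16.00602978 -0.05661742] a 1.116905481726493 e [0.49059809 0.54418882] z [0.14947018 0.16684686] z@e=.53 0.16171658911589265 rms 0.0011973371517524025
want 1.08197492618747 [1.077771614601342, 1.0860299814596905]
t 8.94 g [0.5462 0.0781 0.2135] F [-0.3  3.4  6.2] op 0.011 gf 26.5
```

```bash
python3 - <<'E'
from tilt import *
g=grip(1.65,1.08)
mv(g[0]-.0017,g[1]+.0004,.02,l=.0775)
env.dwell(.6);st()
for i in range(2):
    im,d=snap('side');tilt('side',im,d)
st();cv2.imwrite('pics/c5.png',im)
w=S(pts('side',d))[275:320,335:385].reshape(-1,3);q=w[(w[:,2]>.046)&(w[:,2]<.058)];print('cup',np.percentile(q,[2,98],0))
w=S(pts('side',np.load('side0.npy')))[275:320,335:385].reshape(-1,3);q=w[(w[:,2]>.046)&(w[:,2]<.058)];print('cup0',np.percentile(q,[2,98],0))
E
```

```text
t 9.79 g [0.5443 0.0779 0.2132] F [0.  3.5 5.6] op 0.0111 gf 26.3
side 843 slope [18.05709737 -0.27747739] a 1.0811075992111863 e [0.49104701 0.54426054] z [0.14679263 0.16602911] z@e=.53 0.16053093667793614 rms 0.0012225646068537773
side 838 slope [18.51450175 -0.49929332] a 1.0731243867547178 e [0.49142451 0.54432645] z [0.14648574 0.16630358] z@e=.53 0.1606307635322447 rms 0.0012488977842750122
t 9.89 g [0.5443 0.0779 0.2132] F [1.2 3.9 3.9] op 0.0108 gf 26.3
cup [[ 0.39996968 -0.05026202  0.04624827]
 [ 0.45875756  0.01878113  0.05536664]]
cup0 [[ 0.40021871 -0.04984847  0.04625441]
 [ 0.45795187  0.01913025  0.05545845]]
```

View pics/c5.png

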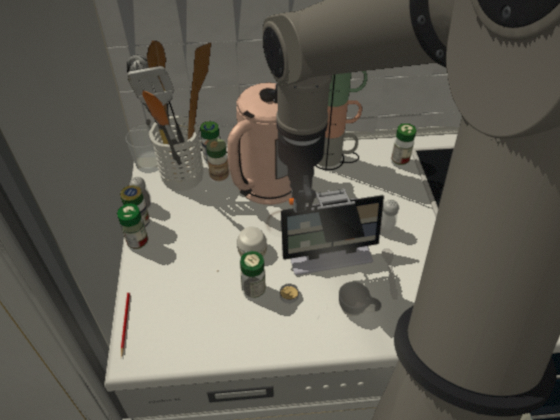

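The clip is down, the mirror is at about 1.077 rad against 1.082 wanted, and the cup at (355,298) and the other things are unmoved.

```bash
python3 -c "
from h import *
print(job.job_done())"
```

```text
the job is handed in; nothing more can be done
None
```

I handed the job in with the clip snapped down, the gripper holding the orange grip at about 1.08 rad so the tablet's camera should look into the cup's mouth, and the cup measured where it started; no verdict came back.

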